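# Build up the feeder hub on the fixture shaft

## Task

Build up the hub on the upright shaft of the assembly fixture: first slide the taller of the two plain sleeves over the shaft until its foot is fully home in the fixture's pocket, then slide the flanged hub, flange down, over the same shaft so that it rests squarely on top of the sleeve. Lower both parts down the shaft rather than dropping them, and let go. Leave the short sleeve, the wrench and the bottle where they are.

Things in the scene. Friction and masses are not known exactly. Their poses are not given: they have to be found in the camera images.
- fixture: Bare aluminium block, 140 x 140 mm and 30 mm high, bolted to the bench with four low dark screw heads (5 mm high) near its corners. In its middle is a round pocket, 55 mm in diameter and 12 mm deep, with a 2 mm chamfer at its mouth, and from the pocket's floor rises a fixed upright steel shaft, 26 mm in diameter. Origin: centre of the block's underside, z up. A fixed black parts tray (160 x 120 mm, 35 mm high) stands on the bench beyond it, out of the way.
- seat (a point): Centre of the pocket's floor on the shaft's axis, 18 mm above the bench; z up along the shaft. A fully home sleeve has its lower end here.
- shaft_top (a point): Centre of the shaft's flat top, 85 mm above the pocket's floor and 103 mm above the bench. The shaft tapers over its last 12 mm from 26 mm to 12 mm in diameter, as a lead-in.
- sleeve: The taller plain sleeve: a loose aluminium tube, outer diameter 50 mm, bore 30 mm, 60 mm high, open at both ends, standing upright on the bench at the start; about 0.2 kg. Origin: centre of its lower end, z along its bore. It may be turned either way up.
- sleeve_mid (a point): Centre of the taller sleeve, on its axis, half-way up (30 mm from either end).
- hub: Flanged hub: a loose aluminium part standing flange down on the bench at the start; flange 70 mm in diameter and 10 mm thick at the bottom, above it a round collar 44 mm in outer diameter and 35 mm high (45 mm in all), with a 30 mm bore right through; about 0.2 kg. Origin: centre of the flange's underside, z up along the bore.
- short_sleeve: Spare plain sleeve, not needed: same aluminium tube, 50 mm in diameter with a 30 mm bore, but only 30 mm high; stands upright on the bench. Origin: centre of its lower end. To be left alone.
- wrench: Steel open wrench, 180 mm long, lying on the bench beyond the parts; origin: centre of its underside, x along its length. To be left alone.
- oil_can: Small white plastic bottle with a black cap, 60 mm in diameter and 130 mm high, standing on the bench beyond the parts. Origin: centre of its underside. To be left alone.
Things that resemble listed ones, but are neither listed nor needed, are in the scene too. Leave any black or blue look-alike of the hub alone.

How it is judged (in metres and radians):
On the way, in this order (a step that is already met when the one before it is completed fails the run):
1. the taller sleeve is over the shaft and fully home in the pocket, the hub not yet over the shaft (z of sleeve_mid in the frame of seat between 0.027 and 0.033 m and horizontal distance between sleeve_mid and seat below 0.004 m and angle between the z axis of sleeve and the z axis of seat, either way round below 0.05 rad and horizontal distance between hub and seat above 0.05 m), for 0.2 s.
2. the hub is over the shaft, resting squarely on the sleeve (z of sleeve_mid in the frame of seat between 0.027 and 0.033 m and horizontal distance between each of sleeve_mid, hub and seat below 0.004 m and angle between the z axis of sleeve and the z axis of seat, either way round below 0.05 rad and z of hub in the frame of seat between 0.056 and 0.064 m and angle between hub's own z axis and vertical below 0.05 rad), for 0.2 s.
At the end, for the whole second after the job is handed in: Sleeve foot within 3 mm of the pocket floor; hub, flange down, on it: flange 60 mm (+-4) above the pocket floor; both within 4 mm of the shaft axis, within 0.05 rad of upright, and at rest; short sleeve, wrench and bottle within 30 mm of their starts (all of step 2 and linear speed of each of sleeve, hub below 0.02 m/s and distance of each of short_sleeve, wrench, oil_can from where it was at the start of the episode below 0.03 m); the robot touches nothing.
It fails at once if the short sleeve, the wrench or the bottle is moved by more than 30 mm (distance of any of short_sleeve, wrench, oil_can from where it was at the start of the episode above 0.03 m).
It fails at once if the taller sleeve or the hub is dropped onto the shaft or fixture (falls free there at more than 0.5 m/s, a drop of about 13 mm) ((horizontal distance between sleeve_mid and seat below 0.04 m and height (world z) of sleeve below 0.25 m and linear speed of sleeve above 0.5 m/s and contact force between the fingers and sleeve below 0.2 N) or (horizontal distance between hub and seat below 0.04 m and height (world z) of hub below 0.25 m and linear speed of hub above 0.5 m/s and contact force between the fingers and hub below 0.2 N)).
It also fails if it takes over 64 s, if anything falls off the work surface, if the arm or the gripper's body presses on something with over 40 N, if the wrist force passes 120 N, or if a joint passes its speed limit or range.

## Robot

A 7-joint arm with a two-finger parallel gripper is mounted at the origin on the work surface. World frame = base frame: x ahead of the robot, y to its left, z up, the work surface at z = 0. Lengths are in m, angles in degrees, forces in N, time in s.
With the tool pointing down it reaches from about 0.425 to 0.875 m from the base axis. Payload 4.7 kg.
Tool frame: the origin (TCP) lies midway between the tips of the shut fingers; the grasp point (between the pads) lies 19 mm behind it; y points along the fingers, x is the direction in which the jaws open and shut, and the axes are right-handed (so a half turn about y gives the same grasp; the last joint's range is limited). The gripper opens to 87 mm and grips with 3 to 60 N. Pads are 19 mm wide; open, the fingers measure 117 mm over their backs; the gripper's body (75 mm by 190 mm) begins 51 mm behind the grasp point.
Start: joints at [-73.849, 18.392, -4.016, 83.108, 1.295, 78.541, -3.26], TCP at [0.172, 0.627, 0.223] pointing down, gripper open.
Joint ranges: [-163.93, 163.93], [-17.29, 119.83], [-79.2, 71.16], [3.27, 140.29], [-89.18, 269.18], [5.43, 117.66], [-154.24, 154.24]. Speed limits (degrees/s): [147.25, 147.25, 180, 180, 180, 180, 180].

## Interface

Orientations are given as [roll, pitch, yaw] about the fixed x, y, z axes, in that order (R = Rz(yaw) Ry(pitch) Rx(roll)).
In Python, from cell import env gives the robot as it stands.
- The arm moves only by the tool carry_out, never from a script. Its argument "targets" is a list of rows, each a list of 2 entries, a list of its own where there are three numbers: the shift along the tool's x, y, z in mm, then the turn, a rotation vector about the tool's x, y, z in degrees. A call has 1 to 12 rows; each row shifts and turns the commanded pose from where the row before left it, along the tool's axes as they then stand; what a row does not reach is not made up. A row lasts 1/10 s, in which the tool goes at most 50 mm and 8.59 degrees, less where a joint would pass 70% of its speed; a pose out of reach is approached as far as the arm can. A call with a gripper value outside its range is refused whole. "jaw" is the opening, from 0 (shut) to 1 (fully open), set as the call begins (left out, the last holds). The fingers move at their own pace and stop on an object; "squeeze" is the grip in N (left out, the last holds). Time passes only in rows, so rows that do not move let the fingers close. It gives the time, the measured TCP pose, the force and the opening at its end, in the units of the state.
- env.get_obs(): the state, without advancing time (a new reading comes with each control period).
- env.read_camera(name): name is "scene" or "top"; returns the picture (384x512x3 uint8, red, green, blue); there is no depth.
- env.get_calibration(name): a dict with "fx", "fy", "cx", "cy" (pixels), "D" ([k1, k2, p1, p2, k3] as OpenCV has them; the pictures are not rectified), "R" (3x3) and "t" (3): a world point X has camera coordinates R X + t. Camera axes: x right, y down, z forward; pixel columns grow to the right and rows downward; lengths in m; the calibration is good to about 2 mm. A picture is of the moment at which its call begins. get_calibration takes no time and is no camera call.
- env.sign_off(): hands the job in, once; it reports no verdict.
Trained networks look in the newest picture that a camera, given by its name, has taken for a name from the list of things; names that differ only in an ending like _2 or _b are one class to them, and where a whole thing is asked for, a point or a joint stands for the part that bears it (a point fixed in the world has none). Each returns a list of dicts, best first, with "p" (0 to 1); they miss things now and then, are a little off and sometimes report something else, mostly with a low value. They report only what shows in the picture. A call takes as long as a camera call. They do not tell look-alikes from the thing itself.
- env.outline_of(camera, label): "mask" (384x512 bool, what is visible of it) and "xy" ([column, row] in pixels, amid what is visible of it).
The state is a dict: "time_s": time; "qpos": joint angles; "joint_velocities": joint speeds; "effort": joint torques, N m; "tool_pos": TCP position; "tool_rot": TCP orientation; "force": force on the tool from outside, world axes, zero at the start; "wrist_torque": the same for the moment, N m; "grip_width": finger opening in m.
Only numpy, scipy, OpenCV 4.12 (cv2) and the standard library are available. Lean on these libraries where they do the work, as an engineer would, in place of code of your own. Each camera call takes 0.05 s, during which the arm holds its last target.

## Working session

There is one attempt and no reset: what is moved stays moved. The work goes in short steps, Python scripts to look and compute and a tool call to move; the robot and the scene stay as the last step left them, time stands still between calls to the robot, and variables do not carry over. Pictures are saved under pics/ and viewed, and the job is handed in when it is done.

Besides the shell and the picture viewer there is one more tool, called after ">>>" as a command line: name --argument value ..., lists and objects as JSON in quotes. carry_out: Moves the arm, as the interface text tells. Its arguments: {"type":"object","properties":{"targets":{"type":"array","items":{"type":"array"}},"jaw":{"type":"number"},"squeeze":{"type":"number"}},"required":["targets"]}

```bash
ls; mkdir -p pics
python3 - <<'E'
from cell import env
import cv2
o=env.get_obs(); print(o)
for n in("scene","top"):
    cv2.imwrite(f"pics/{n}0.png",cv2.cvtColor(env.read_camera(n),cv2.COLOR_RGB2BGR))
    print(n,env.get_calibration(n))
E
```

```text
pics
{'time_s': 0.0, 'qpos': array([-73.84825427,  18.43736156,  -4.01378072,  83.17523816,
         1.29495346,  78.53956743,  -3.26162802]), 'joint_velocities': array([-0.13370199, -0.02822313, -0.05083278, -0.0479823 , -0.04371427,
        0.27253205,  0.03798616]), 'effort': array([ 5.33572202e-04, -4.91270041e+01, -4.03928831e-01, -3.12535214e+01,
       -6.40128320e-02,  4.33974189e-02,  1.66256959e-04]), 'tool_pos': array([0.17191959, 0.62628365, 0.22147756]), 'tool_rot': array([-90.0062467 ,   0.10693542,  74.65470668]), 'force': array([ 0.02198733, -0.67363083, -0.34728722]), 'wrist_torque': array([-0.0020528 , -0.05396973, -0.00652912]), 'grip_width': 0.08733156188385216}
scene {'fx': 379.4436006560839, 'fy': 379.4436006560839, 'cx': 254.70138380345614, 'cy': 189.05905753249445, 'D': array([-0.10303512,  0.        ,  0.        ,  0.        ,  0.        ]), 'R': array([[ 0.83778713,  0.5455885 ,  0.02111654],
       [ 0.34995446, -0.50688781, -0.78777955],
       [-0.41909975,  0.6673814 , -0.61559521]]), 't': array([-0.56483441, -0.11385473,  1.1317475 ])}
top {'fx': 398.1572644185669, 'fy': 398.1572644185669, 'cx': 258.09171272287927, 'cy': 189.42656327361155, 'D': array([-0.03127982,  0.        ,  0.        ,  0.        ,  0.        ]), 'R': array([[ 0.01153452, -0.99991866,  0.00544327],
       [-0.97096294, -0.01250102, -0.23890311],
       [ 0.23895173, -0.00252958, -0.97102815]]), 't': array([0.04774651, 0.64277809, 0.85796717])}
```

View pics/scene0.png

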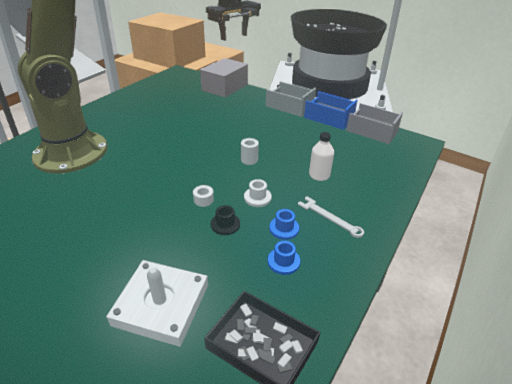

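View pics/top0.png

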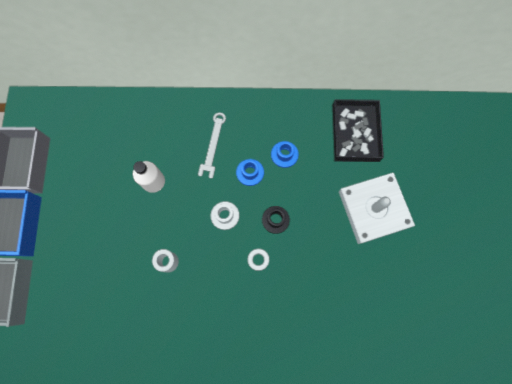

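```bash
cat > h.py <<'E'
from cell import env
import cv2,numpy as np
from scipy.optimize import minimize
CAL={n:env.get_calibration(n) for n in("scene","top")}
def proj(n,P):
    c=CAL[n];K=np.array([[c["fx"],0,c["cx"]],[0,c["fy"],c["cy"]],[0,0,1]])
    return cv2.projectPoints(np.asarray(P,float).reshape(-1,1,3),cv2.Rodrigues(c["R"])[0],c["t"].astype(float),K,c["D"])[0].reshape(-1,2)
def back(n,uv,z):
    c=CAL[n];K=np.array([[c["fx"],0,c["cx"]],[0,c["fy"],c["cy"]],[0,0,1]])
    p=cv2.undistortPoints(np.array(uv,float).reshape(1,1,2),K,c["D"]).ravel()
    d=c["R"].T@np.array([p[0],p[1],1]);o=-c["R"].T@c["t"]
    return (o+d*(z-o[2])/d[2])[:2]
a=np.linspace(0,2*np.pi,48,endpoint=False)
def cyl(r0,r1,z0,z1): return np.vstack([np.c_[r*np.cos(a),r*np.sin(a),0*a+z] for r,z in((r0,z0),(r1,z1))])
def box(w,h): return np.array([[x,y,z] for x in(-w/2,w/2) for y in(-w/2,w/2) for z in(0,h)])
SH={"sleeve":[cyl(.025,.025,0,.06)],"short_sleeve":[cyl(.025,.025,0,.03)],
 "hub":[cyl(.035,.035,0,.01),cyl(.022,.022,.01,.045)],
 "fixture":[box(.14,.03),cyl(.013,.013,.03,.091),cyl(.013,.006,.091,.103)],"oil_can":[cyl(.03,.03,0,.09),cyl(.015,.015,.09,.13)]}
S=4
def sil(n,lab,p):
    m=np.zeros((384*S,512*S),np.float32);c,s=np.cos(p[-1]),np.sin(p[-1])
    for P in SH[lab]:
        Q=P@np.array([[c,s,0],[-s,c,0],[0,0,1]])+[p[0],p[1],p[2] if len(p)>3 else 0]
        h=cv2.convexHull(((proj(n,Q)+.5)*S-.5).astype(np.float32))
        cv2.fillConvexPoly(m,np.round(h*16).astype(np.int32),1,shift=4)
    return cv2.resize(m,(512,384),interpolation=cv2.INTER_AREA)
def fit(lab,masks,p0,yaw=False):
    def f(p):
        q=p if yaw else [p[0],p[1],0]
        return sum(np.abs(sil(n,lab,q)-m).sum()/m.sum() for n,m in masks.items())
    p0=np.array(p0,float);k=len(p0)
    sx=np.vstack([p0]+[p0+np.eye(k)[i]*(.008 if i<2 else .15) for i in range(k)])
    r=minimize(f,p0,method="Nelder-Mead",options=dict(initial_simplex=sx,xatol=1e-4,fatol=1e-4))
    return r.x,r.fun
E
python3 - <<'E'
from h import *
import pickle
for n in("scene","top"):env.read_camera(n)
D={}
for lab in("sleeve","hub","fixture","short_sleeve","oil_can"):
    for n in("scene","top"):
        D[n,lab]=[(np.array(d["mask"]),d["xy"],d["p"]) for d in env.outline_of(n,lab)]
        for m,xy,p in D[n,lab]: print(lab,n,np.round(xy),round(p,2),m.sum(),np.round(back(n,xy,.02),3))
pickle.dump(D,open("D.pkl","wb"))
E
```

```text
sleeve scene [249. 153.] 0.58 423 [0.472 0.278]
sleeve top [169. 262.] 0.97 402 [0.475 0.267]
hub scene [285. 260.] 0.8 847 [ 0.763 -0.021]
hub scene [224. 222.] 0.77 674 [0.587 0.002]
hub scene [257. 194.] 0.67 542 [0.596 0.131]
hub scene [203. 191.] 0.59 336 [0.477 0.062]
hub scene [283. 227.] 0.57 573 [0.71  0.064]
hub top [228. 218.] 0.98 518 [0.583 0.129]
hub top [252. 174.] 0.73 514 [0.696 0.072]
hub top [270. 219.] 0.67 528 [0.582 0.025]
fixture scene [159. 304.] 0.95 5484 [ 0.622 -0.247]
fixture top [375. 212.] 0.69 3410 [ 0.603 -0.235]
short_sleeve scene [203. 192.] 0.78 337 [0.478 0.061]
short_sleeve top [258. 254.] 0.74 191 [0.497 0.053]
oil_can top [148. 177.] 0.95 757 [0.686 0.333]
```

Run:
```python
from h import *
import pickle
D=pickle.load(open("D.pkl","rb"))
def pick(n,lab,xy): return min(D[n,lab],key=lambda d:np.hypot(*(np.array(d[1])-xy)))[0].astype(np.float32)
for lab,s,t,p0 in(("sleeve",(249,153),(169,262),(.472,.27)),("hub",(257,194),(228,218),(.587,.13)),("fixture",(159,304),(375,212),(.61,-.24,.1)),("short_sleeve",(203,192),(258,254),(.48,.055))):
    M={"scene":pick("scene",lab,s),"top":pick("top",lab,t)}
    for ks in(("scene",),("top",),("scene","top")):
        x,f=fit(lab,{k:M[k] for k in ks},p0,len(p0)==3); print(lab,ks,np.round(x,4),round(f,3))
# overlay
import sys
for n in("scene","top"):
    im=cv2.imread(f"pics/{n}0.png")
    for lab,s,t in(("sleeve",(249,153),(169,262)),("hub",(257,194),(228,218)),("fixture",(159,304),(375,212))):
        m=pick(n,lab,s if n=="scene" else t).astype(np.uint8)
        im=cv2.drawContours(im,cv2.findContours(m,0,2)[0],-1,(0,0,255),1)
    c=im[130:350,100:300] if n=="scene" else im[150:290,140:420]
    cv2.imwrite(f"pics/{n}1.png",cv2.resize(c,None,fx=2.7,fy=2.7,interpolation=cv2.INTER_NEAREST))
```

```text
sleeve ('scene',) [0.4779 0.2699] 0.047
sleeve ('top',) [0.4768 0.2723] 0.214
sleeve ('scene', 'top') [0.4768 0.2713] 0.27
hub ('scene',) [0.5921 0.1378] 0.095
hub ('top',) [0.5925 0.1372] 0.241
hub ('scene', 'top') [0.5919 0.1377] 0.337
fixture ('scene',) [ 0.6138 -0.238   0.3229] 0.03
fixture ('top',) [ 0.6143 -0.2372  0.3068] 0.02
fixture ('scene', 'top') [ 0.6141 -0.2374  0.3141] 0.053
short_sleeve ('scene',) [0.483  0.0535] 0.144
short_sleeve ('top',) [0.4839 0.0521] 0.922
short_sleeve ('scene', 'top') [0.4838 0.0528] 1.069
```

View pics/scene1.png

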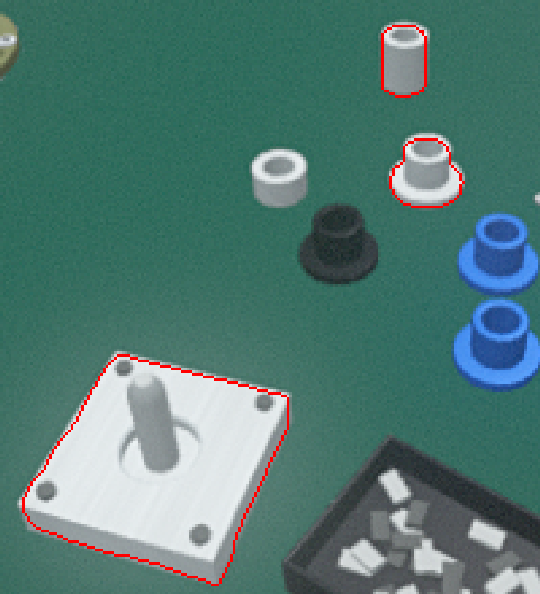

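View pics/top1.png

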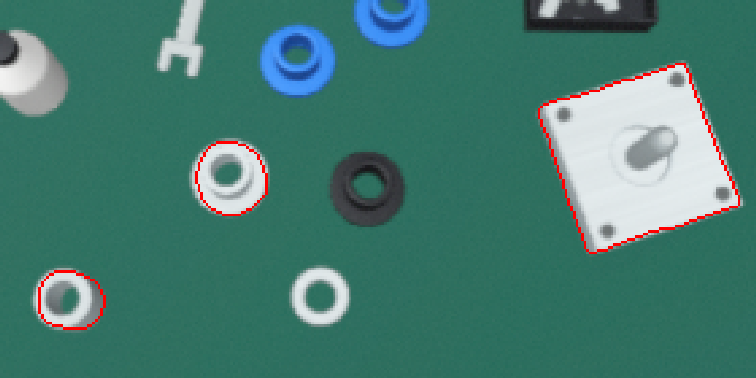

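>>> carry_out --targets '[[[-26,0,-39],[0,0,0]],[[-26,0,-39],[0,0,0]],[[-26,0,-39],[0,0,0]],[[-26,0,-39],[0,0,0]],[[-26,0,-39],[0,0,0]],[[-26,0,-39],[0,0,0]],[[-26,0,-39],[0,0,0]],[[-26,0,-39],[0,0,0]],[[-26,0,-39],[0,0,0]],[[-26,0,-39],[0,0,0]],[[0,0,0],[0,7.5,0]],[[0,0,0],[0,7.5,0]]]' --jaw 1 --squeeze 25

```text
time_s: 1.9
tool_pos: [0.4807, 0.2709, 0.2228]
tool_rot: [-90.0, -0.0, 59.1]
force: [-0.2, 0.1, 0.6]
grip_width: 0.0869
```

>>> carry_out --targets '[[[0,0,0],[0,7.5,0]],[[0,0,0],[0,7.5,0]],[[0,0,0],[0,7.5,0]],[[0,0,0],[0,7.5,0]],[[0,0,0],[0,0,0]],[[0,0,0],[0,0,0]],[[0,0,0],[0,0,0]]]'

```text
time_s: 2.6
tool_pos: [0.4793, 0.2729, 0.2226]
tool_rot: [-90.0, -0.0, 29.8]
force: [0.1, -0.2, 0.5]
grip_width: 0.0868
```

>>> carry_out --targets '[[[-3,38,0],[0,0,0]],[[0,38,0],[0,0,0]],[[0,38,0],[0,0,0]],[[0,31,0],[0,0,0]],[[0,0,0],[0,0,0]],[[0,0,0],[0,0,0]]]'

```text
time_s: 3.2
tool_pos: [0.4769, 0.2715, 0.078]
tool_rot: [-90.0, 0.0, 29.7]
force: [0.9, -0.3, 0.9]
grip_width: 0.0873
```

Run:
```python
from h import *
o=env.get_obs();print(o["tool_pos"],o["tool_rot"])
ims=[]
for n,p in(("scene",(250,140)),("top",(175,255))):
    im=cv2.cvtColor(env.read_camera(n),cv2.COLOR_RGB2BGR)
    q=proj(n,o["tool_pos"])[0];print(n,q)
    im=im[p[1]-60:p[1]+60,p[0]-60:p[0]+60]; ims.append(cv2.resize(im,None,fx=3.3,fy=3.3,interpolation=cv2.INTER_CUBIC))
cv2.imwrite("pics/a.png",np.hstack(ims))
```

```text
[0.47691495 0.2714736  0.07802185] [-9.00094196e+01  1.15941217e-02  2.96996456e+01]
scene [249.18249728 137.13470277]
top [161.53340016 259.33732856]
```

View pics/a.png

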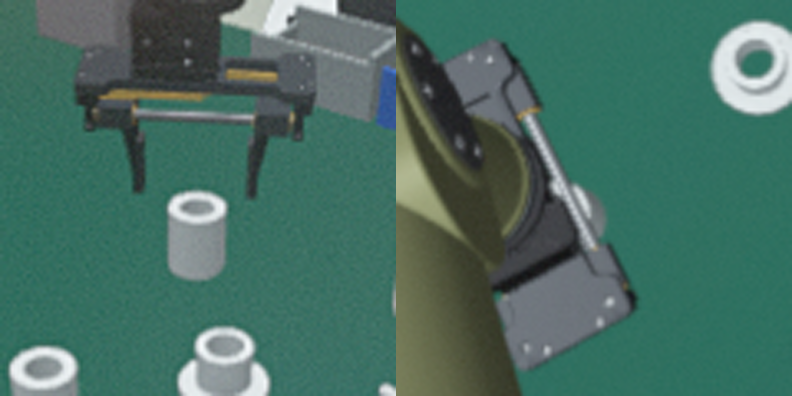

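The scene crop shows the open fingers (crop x≈137 and 252) straddling the tall sleeve (crop x≈197). This is the taller tube; the short one is at lower left. Next I descend and grip.

>>> carry_out --targets '[[[0,18,0],[0,0,0]],[[0,18,0],[0,0,0]],[[0,17,0],[0,0,0]],[[0,0,0],[0,0,0]],[[0,0,0],[0,0,0]]]'

```text
time_s: 3.8
tool_pos: [0.4778, 0.2721, 0.0262]
tool_rot: [-90.0, -0.1, 29.7]
force: [-0.2, -0.7, -0.5]
grip_width: 0.0871
```

>>> carry_out --targets '[[[0,0,0],[0,0,0]],[[0,0,0],[0,0,0]],[[0,0,0],[0,0,0]],[[0,0,0],[0,0,0]],[[0,0,0],[0,0,0]],[[0,0,0],[0,0,0]],[[0,0,0],[0,0,0]],[[0,0,0],[0,0,0]]]' --jaw 0 --squeeze 25

```text
time_s: 4.6
tool_pos: [0.477, 0.2715, 0.0247]
tool_rot: [-90.0, -0.0, 29.7]
force: [1.2, -0.0, 0.7]
grip_width: 0.0487
```

>>> carry_out --targets '[[[0,-20,0],[0,0,0]],[[0,-45,0],[0,0,0]],[[0,-45,0],[0,0,0]],[[0,-40,0],[0,0,0]],[[0,0,0],[0,7.5,0]],[[0,0,0],[0,7.5,0]],[[0,0,0],[0,7.5,0]],[[0,0,0],[0,7.5,0]],[[0,0,0],[0,0,0]],[[0,0,0],[0,0,0]]]'

```text
time_s: 5.6
tool_pos: [0.4763, 0.2712, 0.174]
tool_rot: [-90.0, 0.1, -0.2]
force: [-0.0, -0.2, -2.1]
grip_width: 0.0486
```

Run:
```python
from h import *
o=env.get_obs();print(o["tool_pos"],o["tool_rot"],o["force"],o["grip_width"])
from scipy.spatial.transform import Rotation as R
r=R.from_euler("xyz",o["tool_rot"],degrees=True)
print(1000*r.inv().apply(np.array([.614,-.2375,.175])-o["tool_pos"]))
im=cv2.cvtColor(env.read_camera("scene"),cv2.COLOR_RGB2BGR)
cv2.imwrite("pics/b.png",im)
```

```text
[0.47627141 0.27123278 0.17404545] [-9.00378036e+01  5.56131448e-02 -1.60862388e-01] [-1.41087795e-03 -1.72102827e-01 -2.07066442e+00] 0.04861118618296871
[ 139.15536007   -0.75421704 -508.34469599]
```

View pics/b.png

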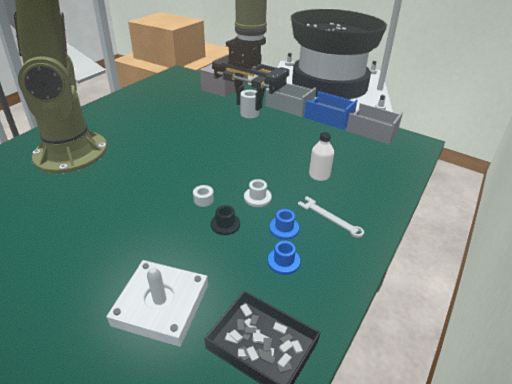

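The sleeve is held upright in the jaws at (250,103), clear of the bench. Next I carry it over the shaft.

>>> carry_out --targets '[[[6,0,-20],[0,0,0]],[[12,0,-45],[0,0,0]],[[12,0,-45],[0,0,0]],[[12,0,-45],[0,0,0]],[[12,0,-45],[0,0,0]],[[12,0,-45],[0,0,0]],[[12,0,-45],[0,0,0]],[[12,0,-45],[0,0,0]],[[12,0,-45],[0,0,0]],[[12,0,-45],[0,0,0]],[[12,0,-45],[0,0,0]],[[12,0,-45],[0,0,0]]]'

```text
time_s: 6.85
tool_pos: [0.612, -0.2457, 0.1743]
tool_rot: [-90.0, 0.0, -0.2]
force: [0.4, 0.1, -1.5]
grip_width: 0.0488
```

>>> carry_out --targets '[[[1,0,7],[0,0,0]],[[0,0,0],[0,0,0]],[[0,0,0],[0,0,0]],[[0,0,0],[0,0,0]]]'

```text
time_s: 7.25
tool_pos: [0.613, -0.2356, 0.1745]
tool_rot: [-89.9, -0.0, -0.2]
force: [0.5, -0.2, -2.3]
grip_width: 0.0488
```

```bash
cat > look.py <<'E'
from h import *
import sys
from scipy.spatial.transform import Rotation as R
def look(name,ps,lab=None,half=70,offs=None):
    o=env.get_obs();print(np.round(o["tool_pos"],4),np.round(o["tool_rot"],2),np.round(o["force"],1),round(o["grip_width"],4))
    ims=[]
    for n,p in ps:
        im=cv2.cvtColor(env.read_camera(n),cv2.COLOR_RGB2BGR)
        y0,x0=max(0,min(384-2*half,p[1]-half)),max(0,min(512-2*half,p[0]-half))
        ims.append(cv2.resize(im[y0:y0+2*half,x0:x0+2*half],(396,396),interpolation=cv2.INTER_CUBIC))
    cv2.imwrite(name,np.hstack(ims)); return o
E
python3 - <<'E'
from look import *
look("pics/c.png",[("scene",(158,270)),("top",(377,207))])
E
```

```text
[ 0.613  -0.2356  0.1745] [-89.94  -0.    -0.17] [ 0.5 -0.2 -2.3] 0.0488
```

View pics/c.png

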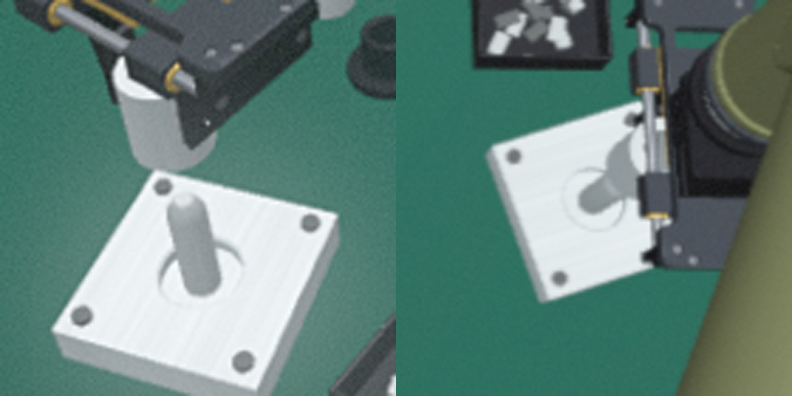

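>>> carry_out --targets '[[[1,20,-2],[0,0,0]],[[0,20,0],[0,0,0]],[[0,0,0],[0,0,0]],[[0,0,0],[0,0,0]],[[0,0,0],[0,0,0]]]'

```text
time_s: 7.85
tool_pos: [0.6145, -0.2395, 0.136]
tool_rot: [-90.0, -0.1, -0.3]
force: [0.5, 0.5, -1.8]
grip_width: 0.0491
```

Run:
```python
from look import *
o=look("pics/d.png",[("scene",(158,270)),("top",(377,207))])
tz=o["tool_pos"]; foot=[tz[0],tz[1],tz[2]-.0247]
im=cv2.cvtColor(env.read_camera("scene"),cv2.COLOR_RGB2BGR)
SC=4
im=cv2.resize(im,None,fx=SC,fy=SC,interpolation=cv2.INTER_CUBIC)
def dr(P,c):cv2.polylines(im,[np.round((proj("scene",P)+.5)*SC-.5).astype(np.int32)],True,c,1)
ci=lambda c,r:np.c_[c[0]+r*np.cos(a),c[1]+r*np.sin(a),0*a+c[2]]
dr(ci(foot,.025),(0,0,255)); dr(ci([.614,-.2375,.103],.006),(0,255,0)); dr(ci([.614,-.2375,.030],.0275),(0,255,0)); dr(ci([.614,-.2375,.091],.013),(0,255,0))
x,y=(proj("scene",[.614,-.2375,.08])[0]*SC).astype(int)
cv2.imwrite("pics/d2.png",im[y-280:y+220,x-250:x+250])
```

```text
[ 0.6145 -0.2395  0.136 ] [-90.03  -0.12  -0.31] [ 0.5  0.5 -1.8] 0.0491
```

View pics/d2.png

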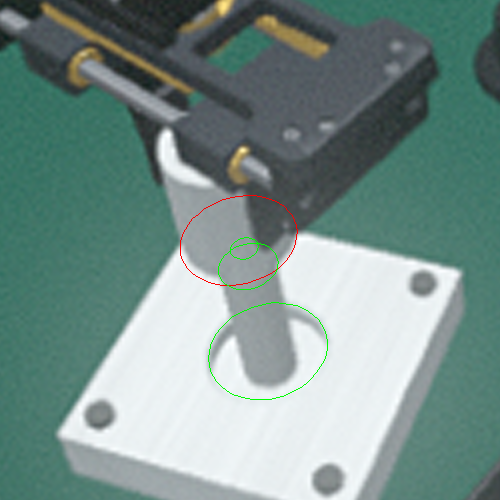

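Run:
```python
from look import *
im=cv2.cvtColor(env.read_camera("scene"),cv2.COLOR_RGB2BGR)
x,y=proj("scene",[.614,-.2375,.09])[0].astype(int);print(x,y)
c=im[y-30:y+30,x-30:x+30]
c=np.clip((c.astype(float)-60)*1.5,0,255).astype(np.uint8)
cv2.imwrite("pics/d3.png",cv2.resize(c,None,fx=10,fy=10,interpolation=cv2.INTER_CUBIC))
```

```text
153 274
```

View pics/d3.png

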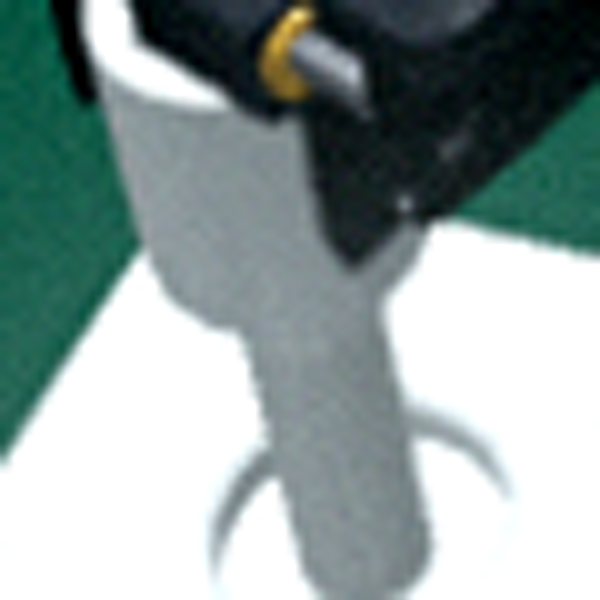

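The sleeve's foot covers the shaft tip and lies within about 1 px of the predicted ellipse, so it is over the shaft. I lower it in stages and watch the force.

>>> carry_out --targets '[[[0,0,2],[0,0,0]],[[0,5,0],[0,0,0]],[[0,5,0],[0,0,0]],[[0,5,0],[0,0,0]],[[0,5,0],[0,0,0]],[[0,5,0],[0,0,0]],[[0,5,0],[0,0,0]],[[0,0,0],[0,0,0]],[[0,0,0],[0,0,0]]]'

```text
time_s: 8.95
tool_pos: [0.6135, -0.2379, 0.1043]
tool_rot: [-90.0, 0.0, -0.4]
force: [0.7, -2.5, -3.2]
grip_width: 0.049
```

>>> carry_out --targets '[[[0,6,-1],[0,0,0]],[[0,6,0],[0,0,0]],[[0,6,0],[0,0,0]],[[0,6,0],[0,0,0]],[[0,6,0],[0,0,0]],[[0,6,0],[0,0,0]],[[0,6,0],[0,0,0]],[[0,0,0],[0,0,0]],[[0,0,0],[0,0,0]]]'

```text
time_s: 9.85
tool_pos: [0.6136, -0.2383, 0.0624]
tool_rot: [-90.0, 0.0, -0.3]
force: [0.1, -0.2, -1.6]
grip_width: 0.0489
```

Forces are clean and the foot is at about 38 mm. Next it goes into the pocket; the seat should come at TCP z≈0.043.

>>> carry_out --targets '[[[0,3,0],[0,0,0]],[[0,3,0],[0,0,0]],[[0,3,0],[0,0,0]],[[0,3,0],[0,0,0]],[[0,3,0],[0,0,0]],[[0,0,0],[0,0,0]],[[0,0,0],[0,0,0]]]'

```text
time_s: 10.55
tool_pos: [0.6136, -0.2384, 0.0475]
tool_rot: [-90.0, 0.0, -0.3]
force: [-0.3, -0.6, -2.4]
grip_width: 0.0486
```

>>> carry_out --targets '[[[0,2,0],[0,0,0]],[[0,2,0],[0,0,0]],[[0,1,0],[0,0,0]],[[0,0,0],[0,0,0]],[[0,0,0],[0,0,0]]]'

```text
time_s: 11.05
tool_pos: [0.6136, -0.2384, 0.0428]
tool_rot: [-90.0, 0.0, -0.3]
force: [-1.8, 0.9, 0.3]
grip_width: 0.049
```

>>> carry_out --targets '[[[0,1,0],[0,0,0]],[[0,0,0],[0,0,0]],[[0,0,0],[0,0,0]]]'

```text
time_s: 11.35
tool_pos: [0.6137, -0.2383, 0.0427]
tool_rot: [-90.0, -0.0, -0.3]
force: [-2.4, 2.3, 6.2]
grip_width: 0.0491
```

>>> carry_out --targets '[[[0,0,0],[0,0,0]],[[0,0,0],[0,0,0]],[[0,0,0],[0,0,0]],[[0,0,0],[0,0,0]],[[0,0,0],[0,0,0]]]' --jaw 1

```text
time_s: 11.85
tool_pos: [0.6137, -0.2384, 0.0414]
tool_rot: [-90.0, 0.0, -0.3]
force: [-0.1, -0.1, 0.5]
grip_width: 0.0805
```

>>> carry_out --targets '[[[0,-15,0],[0,0,0]],[[0,-25,0],[0,0,0]],[[0,-40,0],[0,0,0]],[[0,-40,0],[0,0,0]],[[0,0,30],[0,0,0]],[[0,0,45],[0,0,0]],[[0,0,45],[0,0,0]],[[0,0,45],[0,0,0]],[[0,0,0],[0,0,0]]]'

```text
time_s: 12.75
tool_pos: [0.6157, -0.0635, 0.1623]
tool_rot: [-89.7, -0.1, 0.3]
force: [-0.2, 1.2, -0.1]
grip_width: 0.0868
```

Run:
```python
from look import *
SH["on"]=[cyl(.025,.025,.018,.078)]
o=look("pics/e.png",[("scene",(158,280)),("top",(377,207))],half=55)
for n in ("scene","top"):
    im=cv2.cvtColor(env.read_camera(n),cv2.COLOR_RGB2BGR)
    SC=4;im=cv2.resize(im,None,fx=SC,fy=SC,interpolation=cv2.INTER_CUBIC)
    ci=lambda c,r:np.c_[c[0]+r*np.cos(a),c[1]+r*np.sin(a),0*a+c[2]]
    for z,r in((.078,.025),(.078,.015),(.103,.006)):
        cv2.polylines(im,[np.round((proj(n,ci([.614,-.2375,z],r))+.5)*SC-.5).astype(np.int32)],True,(0,0,255),1)
    x,y=(proj(n,[.614,-.2375,.05])[0]*SC).astype(int)
    cv2.imwrite(f"pics/e_{n}.png",im[y-200:y+200,x-200:x+200])
a1,b1=cv2.imread("pics/e_scene.png"),cv2.imread("pics/e_top.png")
cv2.imwrite("pics/e2.png",np.hstack([a1,b1]))
```

```text
[ 0.6157 -0.0635  0.1623] [-8.968e+01 -5.000e-02  3.300e-01] [-0.2  1.2 -0.1] 0.0868
```

View pics/e2.png

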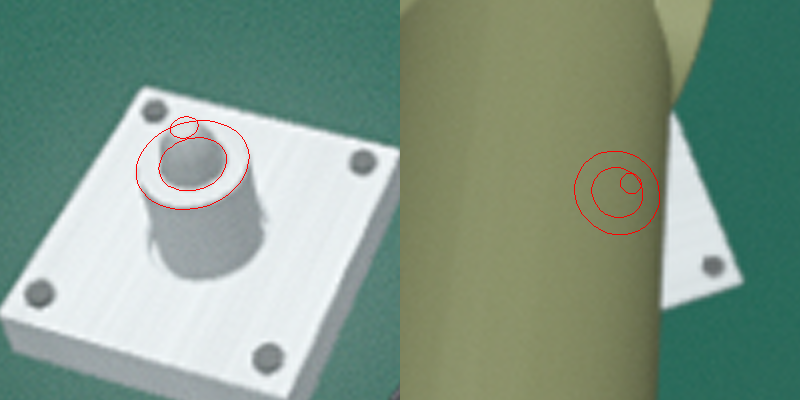

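The sleeve's rim matches the predicted fully home rim at 78 mm (crop (193,165)), so it is seated. Next is the hub, the bare white one at scene (258,193) and top (225,215). The others are black at (225,219) and blue at (285,223) and (284,257).

>>> carry_out --targets '[[[-5,0,40],[0,0,0]],[[-5,0,40],[0,0,0]],[[-5,0,40],[0,0,0]],[[-5,0,40],[0,0,0]],[[-3,0,40],[0,0,0]],[[0,30,0],[0,0,0]],[[0,30,0],[0,0,0]],[[0,0,0],[0,0,0]],[[0,0,0],[0,0,0]],[[0,0,0],[0,0,0]]]'

```text
time_s: 13.95
tool_pos: [0.5945, 0.1256, 0.1035]
tool_rot: [-90.0, -0.2, -0.5]
force: [1.0, 0.5, 0.6]
grip_width: 0.087
```

Run:
```python
from look import *
o=look("pics/f.png",[("scene",(258,185)),("top",(225,215))],half=60)
```

```text
[0.5945 0.1256 0.1035] [-89.97  -0.17  -0.47] [1.  0.5 0.6] 0.087
```

View pics/f.png

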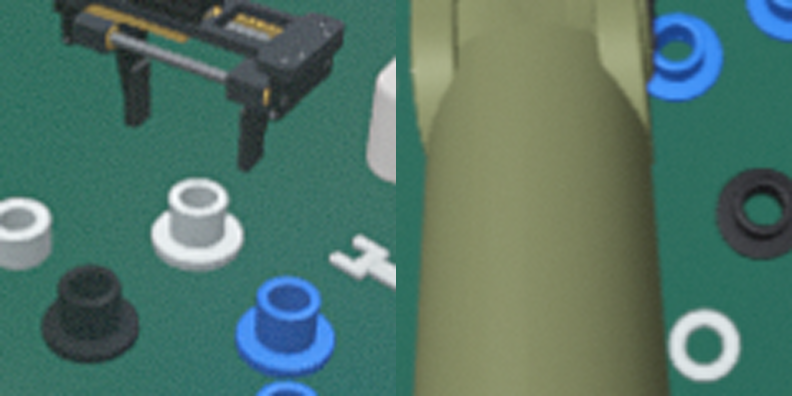

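The crop shows the bare hub (crop (198,225)) standing flange down just below the fingers, apart from the black and blue ones. I correct by (-2.5, +12) mm and descend.

>>> carry_out --targets '[[[-2.5,0,12],[0,0,0]],[[0,0,0],[0,0,0]],[[0,20,0],[0,0,0]],[[0,20,0],[0,0,0]],[[0,0,0],[0,0,0]],[[0,0,0],[0,0,0]]]'

```text
time_s: 14.65
tool_pos: [0.5903, 0.1391, 0.0618]
tool_rot: [-90.0, 0.0, -0.3]
force: [0.9, 0.0, 1.3]
grip_width: 0.0867
```

Run:
```python
from look import *
o=look("pics/g.png",[("scene",(258,185)),("top",(225,215))],half=50)
```

```text
[0.5903 0.1391 0.0618] [-9.0e+01  2.0e-02 -3.1e-01] [0.9 0.  1.3] 0.0867
```

View pics/g.png

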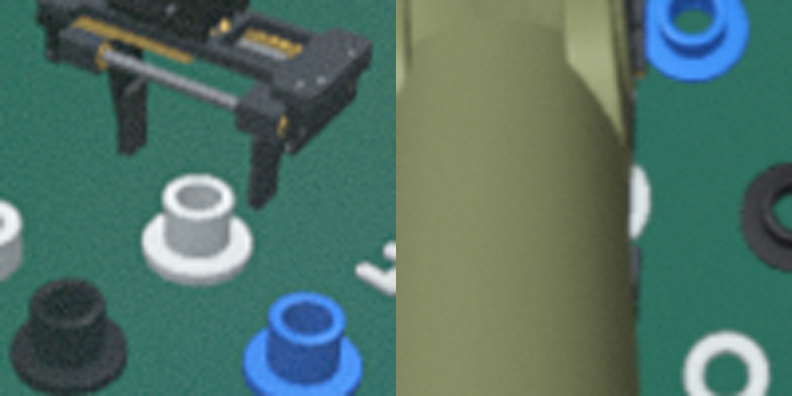

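>>> carry_out --targets '[[[1.5,15,-1.5],[0,0,0]],[[0,15,0],[0,0,0]],[[0,15,0],[0,0,0]],[[0,0,0],[0,0,0]],[[0,0,0],[0,0,0]]]'

```text
time_s: 15.25
tool_pos: [0.5913, 0.1369, 0.0156]
tool_rot: [-90.0, 0.1, -0.4]
force: [-0.1, -0.3, -0.2]
grip_width: 0.087
```

>>> carry_out --targets '[[[0,0,0],[0,0,0]],[[0,0,0],[0,0,0]],[[0,0,0],[0,0,0]],[[0,0,0],[0,0,0]],[[0,0,0],[0,0,0]],[[0,0,0],[0,0,0]],[[0,0,0],[0,0,0]],[[0,0,0],[0,0,0]]]' --jaw 0 --squeeze 25

```text
time_s: 16.05
tool_pos: [0.592, 0.1373, 0.0167]
tool_rot: [-90.0, -0.0, -0.3]
force: [0.2, 0.4, 0.8]
grip_width: 0.0427
```

>>> carry_out --targets '[[[0,-15,0],[0,0,0]],[[0,-45,0],[0,0,0]],[[0,-45,0],[0,0,0]],[[0,-45,0],[0,0,0]],[[0,0,0],[0,0,0]]]'

```text
time_s: 16.55
tool_pos: [0.5963, 0.1377, 0.175]
tool_rot: [-89.7, -0.7, -0.4]
force: [0.9, -1.6, -0.4]
grip_width: 0.0423
```

Run:
```python
from look import *
o=look("pics/hh.png",[("scene",(258,165)),("top",(225,215))],half=70)
```

```text
[0.5963 0.1377 0.175 ] [-89.72  -0.71  -0.38] [ 0.9 -1.6 -0.4] 0.0423
```

View pics/hh.png

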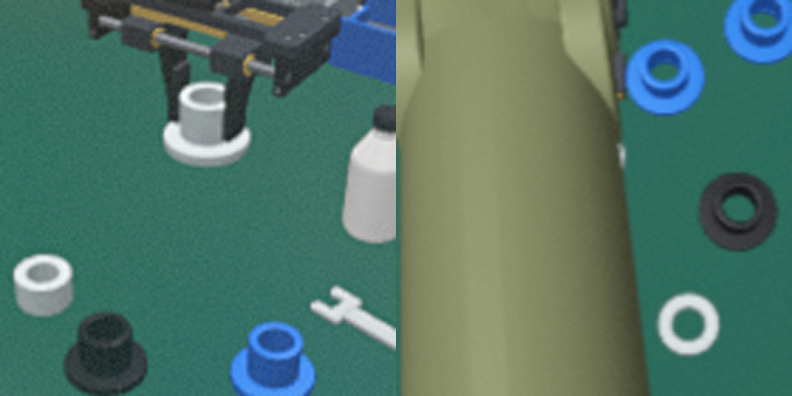

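The hub is held level in the jaws (crop (207,125)). Next I carry it to the shaft.

>>> carry_out --targets '[[[2,0,-25],[0,0,0]],[[2,0,-44],[0,0,0]],[[2,0,-44],[0,0,0]],[[2,0,-44],[0,0,0]],[[2,0,-44],[0,0,0]],[[3,0,-44],[0,0,0]],[[3,0,-44],[0,0,0]],[[3,0,-44],[0,0,0]],[[2,0,-30],[0,0,0]],[[0,0,-12],[0,0,0]],[[0,0,0],[0,0,0]],[[0,0,0],[0,0,0]]]'

```text
time_s: 17.85
tool_pos: [0.6106, -0.2355, 0.1654]
tool_rot: [-89.9, 0.1, -0.3]
force: [0.6, 0.4, -1.3]
grip_width: 0.0426
```

>>> carry_out --targets '[[[0,0,0],[0,0,0]],[[0,0,0],[0,0,0]]]'

```text
time_s: 18.05
tool_pos: [0.6112, -0.2354, 0.1664]
tool_rot: [-89.9, 0.0, -0.2]
force: [0.5, 0.1, -0.5]
grip_width: 0.0432
```

>>> carry_out --targets '[[[2.5,20,-2.5],[0,0,0]],[[0,18,0],[0,0,0]],[[0,0,0],[0,0,0]],[[0,0,0],[0,0,0]],[[0,0,0],[0,0,0]]]'

```text
time_s: 18.55
tool_pos: [0.614, -0.2402, 0.1299]
tool_rot: [-90.0, -0.1, -0.3]
force: [0.7, 0.1, -1.7]
grip_width: 0.0427
```

Run:
```python
from look import *
o=look("pics/i0.png",[("scene",(158,270))])
tz=o["tool_pos"];z0=tz[2]-.0162;n="scene"
im=cv2.cvtColor(env.read_camera(n),cv2.COLOR_RGB2BGR)
SC=5;im=cv2.resize(im,None,fx=SC,fy=SC,interpolation=cv2.INTER_CUBIC)
ci=lambda c,r:np.c_[c[0]+r*np.cos(a),c[1]+r*np.sin(a),0*a+c[2]]
for z,r in((z0,.035),(z0+.01,.035),(z0+.045,.022)):
    cv2.polylines(im,[np.round((proj(n,ci([tz[0],tz[1],z],r))+.5)*SC-.5).astype(np.int32)],True,(0,0,255),1)
cv2.polylines(im,[np.round((proj(n,ci([.614,-.2375,.103],.006))+.5)*SC-.5).astype(np.int32)],True,(0,255,0),1)
x,y=(proj(n,[.614,-.2375,.1])[0]*SC).astype(int)
cv2.imwrite("pics/i.png",im[y-280:y+280,x-280:x+280])
```

```text
[ 0.614  -0.2402  0.1299] [-90.02  -0.11  -0.3 ] [ 0.7  0.1 -1.7] 0.0427
```

View pics/i.png

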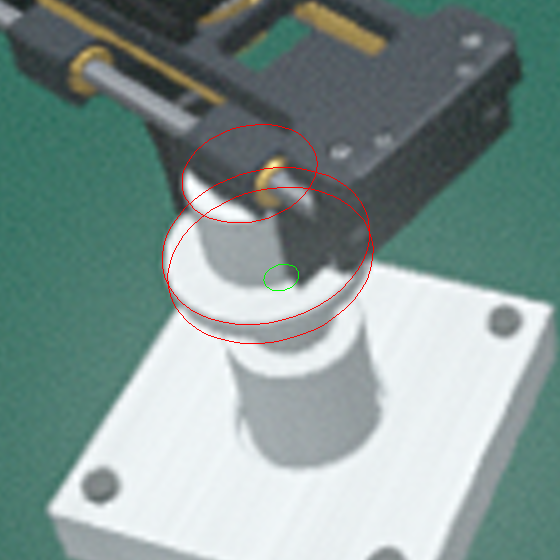

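The held flange matches its predicted outline over the shaft (crop (268,255)). I correct 2 mm in y and lower it slowly.

>>> carry_out --targets '[[[0,0,2],[0,0,0]],[[0,5,0],[0,0,0]],[[0,5,0],[0,0,0]],[[0,5,0],[0,0,0]],[[0,5,0],[0,0,0]],[[0,4,0],[0,0,0]],[[0,4,0],[0,0,0]],[[0,0,0],[0,0,0]],[[0,0,0],[0,0,0]]]'

```text
time_s: 19.55
tool_pos: [0.6132, -0.2384, 0.1005]
tool_rot: [-90.0, 0.0, -0.3]
force: [-0.1, 0.2, -1.6]
grip_width: 0.0431
```

>>> carry_out --targets '[[[0,2,0],[0,0,0]],[[0,2,0],[0,0,0]],[[0,1,0],[0,0,0]],[[0,1,0],[0,0,0]],[[0,0,0],[0,0,0]],[[0,0,0],[0,0,0]]]'

```text
time_s: 20.15
tool_pos: [0.6132, -0.2384, 0.0947]
tool_rot: [-90.0, -0.0, -0.3]
force: [-0.8, 0.0, 0.5]
grip_width: 0.0429
```

>>> carry_out --targets '[[[0,1,0],[0,0,0]],[[0,0,0],[0,0,0]],[[0,0,0],[0,0,0]]]'

```text
time_s: 20.45
tool_pos: [0.6133, -0.2385, 0.0947]
tool_rot: [-90.0, -0.0, -0.3]
force: [-2.1, 1.5, 5.0]
grip_width: 0.0423
```

The vertical force rose by about 7 N, so the hub is resting on the sleeve. I release and retreat straight up.

>>> carry_out --targets '[[[0,0,0],[0,0,0]],[[0,0,0],[0,0,0]],[[0,0,0],[0,0,0]],[[0,0,0],[0,0,0]],[[0,0,0],[0,0,0]],[[0,0,0],[0,0,0]]]' --jaw 1

```text
time_s: 21.05
tool_pos: [0.6132, -0.2384, 0.0934]
tool_rot: [-90.0, 0.0, -0.3]
force: [0.7, 0.2, -0.3]
grip_width: 0.0819
```

>>> carry_out --targets '[[[0,-10,0],[0,0,0]],[[0,-25,0],[0,0,0]],[[0,-40,0],[0,0,0]],[[0,-40,0],[0,0,0]],[[0,0,30],[0,0,0]],[[0,0,45],[0,0,0]],[[0,0,45],[0,0,0]],[[0,0,45],[0,0,0]],[[0,0,45],[0,0,0]],[[0,0,45],[0,0,0]],[[0,0,0],[0,0,0]],[[0,0,0],[0,0,0]]]'

```text
time_s: 22.25
tool_pos: [0.6148, 0.0183, 0.2092]
tool_rot: [-90.0, -0.0, -0.1]
force: [0.3, -2.1, -1.0]
grip_width: 0.0868
```

Run:
```python
from look import *
print(env.get_obs()["tool_pos"],env.get_obs()["force"])
ci=lambda c,r:np.c_[c[0]+r*np.cos(a),c[1]+r*np.sin(a),0*a+c[2]]
out=[]
for n in ("scene","top"):
    im0=cv2.cvtColor(env.read_camera(n),cv2.COLOR_RGB2BGR);cv2.imwrite(f"pics/j_{n}.png",im0)
    SC=4;im=cv2.resize(im0,None,fx=SC,fy=SC,interpolation=cv2.INTER_CUBIC)
    for z,r in((.078,.035),(.088,.035),(.123,.022)):
        cv2.polylines(im,[np.round((proj(n,ci([.614,-.2375,z],r))+.5)*SC-.5).astype(np.int32)],True,(0,0,255),1)
    x,y=(proj(n,[.614,-.2375,.08])[0]*SC).astype(int)
    out.append(im[y-200:y+200,x-200:x+200])
cv2.imwrite("pics/j.png",np.hstack(out))
```

```text
[0.61481574 0.01826116 0.20919576] [ 0.30966904 -2.05448712 -0.96943282]
```

View pics/j.png

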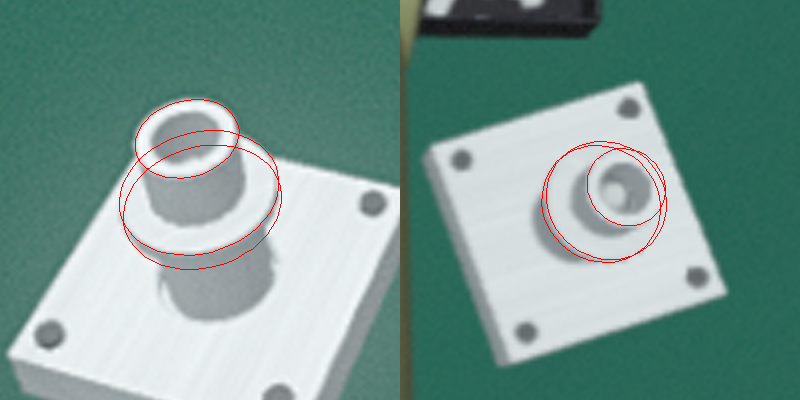

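View pics/j_scene.png

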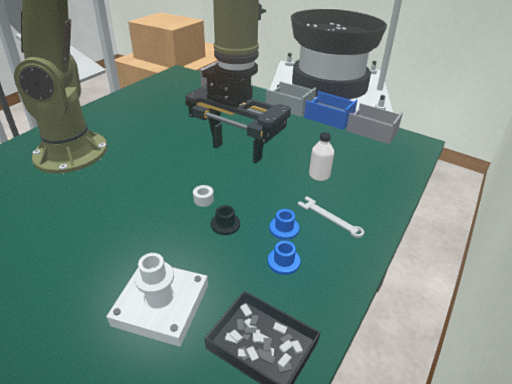

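Both views match the predicted outlines of the hub seated 60 mm above the pocket floor. The short sleeve, wrench and bottle sit at the same pixels as at the start, and the robot is clear of everything. I hand in.

```bash
python3 -c "
from cell import env
print(env.sign_off())"
```

```text
the job is handed in; nothing more can be done
None
```

I slid the taller sleeve down the shaft into the pocket, then lowered the bare aluminium hub, flange down, onto it. I released both parts and handed the job in at about 22 s of the 64 s allowed.

- **Sleeve:** the wrist force showed contact at the expected height. After I let go, the scene camera showed its rim where a fully home sleeve's should be; the arm hid it from the top camera.
- **Hub:** the force showed it resting on the sleeve. Both cameras matched the outline of a level hub with its flange 60 mm above the pocket floor.
- **Everything else:** in the last scene picture the short sleeve, wrench and bottle are at their starting pixels, judged by eye rather than measured. The gripper is open and clear of everything.

No check failed. The only disagreements were 1–2 mm between commanded and measured positions, which I corrected, and a brief 2.5 N sideways contact as the sleeve went on, which cleared after a 1 mm shift. The hand-in gave no verdict.

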